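# Set the potter's wheel to slow and start it

### The job

On the potter's wheel control box, roll the black knurled speed wheel away from the robot's side of the box with a fingertip, by one click, so that its white line rests at the blue dot (slow) and not beyond it. Then press the green start button fully down and let it come back up. Nothing is to be gripped or lifted: leave the vase, the mug and the wooden rib standing or lying where they are.

Things in the scene. Friction and masses are not known exactly. Their poses are not given: they have to be found in the camera images.
- control_box: grey box fixed to the table, 140 (x) x 190 (y) x 70 mm high; origin at the centre of its underside, z up, its x axis pointing away from the robot's side (yaw up to 0.5 rad either way). On its top: speed wheel at y = +45 mm, button at x = -10, y = -50 mm; dots beside the wheel mark its clicks along x: white (stop, -23 mm), blue (slow, 0), orange (fast, +23 mm).
- wheel_top (a point): highest point (crown) of the speed wheel's rim, 16 mm above the box top and 86 mm above the table; stays put, axes those of the box. A fingertip pressed down here with 3 to 15 N and dragged along the box's +x turns the wheel; about 1.5 N along the rim is needed.
- wheel_axle (a point): centre of the speed wheel, 46 mm above the table, inside the box: a black thumbwheel, 80 mm in diameter, 28 mm wide, axle level along the box's y; only its upper part shows (64 mm long along x at the box top). Ribs every 7 mm stand 1.5 mm proud of the rim; one white line runs across it.
- speed_wheel (a joint): turn of the speed wheel, rad; grows as the top of the rim moves along the box's +x. Spring detents pull it to rest at 0 (stop, where it starts), 0.6 (slow, the goal) and 1.2 (fast); let go, it snaps to 0.6 from anywhere between about 0.35 and 0.85. One click is 24 mm of rim travel; 15 to 32 mm of drag from stop does it.
- start_button (a joint): travel of the green start button, m: 0 up, 0.006 fully down; it springs back; fully down takes 4 N.
- start_button_top (a point): centre of the top face of the green button (30 mm diameter, pressed straight down) in its black housing on the box top; moves with the button.
- vase: loose brown vase, 100 mm at its widest, 130 mm high, solid, about 0.5 kg; origin at the centre of its underside. Bystander on the other side of the table from the box.
- mug: loose blue mug, 80 mm across, 85 mm high, handle at its +y; origin at the centre of its underside. Bystander beside the box.
- rib: loose flat wooden pottery tool, about 130 mm long along its x, 34 mm wide, 10 mm high; origin at the underside of its handle's centre. Bystander lying beside the box.
Mind the look-alikes: they are no part of the job. What is shaped like the control_box but pink or purple is not meant.

How it is judged:
On the way, in this order (a step that is already met when the one before it is completed fails the run):
1. the speed wheel has clicked into slow and rests there (value of joint speed_wheel between 0.5 and 0.7 rad and velocity of joint speed_wheel between -0.1 and 0.1 rad/s), for 0.2 s.
2. the start button is pressed down (at least 4.5 of its 6 mm) (value of joint start_button above 0.0045 m), for 0.05 s.
At the end, for the whole second after the job is handed in: The speed wheel rests in the slow notch (0.6 rad, within 0.1), the start button has been pressed after that and is back up (within 1.5 mm), and vase, mug and rib are upright and within 30 mm of where they began (value of joint speed_wheel between 0.5 and 0.7 rad and value of joint start_button below 0.0015 m and distance of each of vase, mug, rib from where it was at the start of the episode below 0.03 m and angle between each of vase, mug's own z axis and vertical below 0.2 rad); the robot touches nothing.
It fails at once if the speed wheel is turned beyond slow towards fast (over 1.0 rad) (value of joint speed_wheel above 1 rad).
It fails at once if the start button is pressed (over 3 mm) before the wheel is at slow (value of joint start_button above 0.003 m and value of joint speed_wheel below 0.45 rad).
It fails at once if the vase is moved over 30 mm, lifted or tipped (distance of vase from where it was at the start of the episode above 0.03 m or height (world z) of vase above 0.015 m or angle between vase's own z axis and vertical above 0.4 rad).
It fails at once if the mug is moved over 30 mm, lifted or tipped (distance of mug from where it was at the start of the episode above 0.03 m or height (world z) of mug above 0.015 m or angle between mug's own z axis and vertical above 0.4 rad).
It fails at once if the rib is moved over 30 mm or lifted (distance of rib from where it was at the start of the episode above 0.03 m or height (world z) of rib above 0.02 m).
It also fails if it takes over 45 s, if anything falls off the work surface, if the arm or the gripper's body presses on something with over 40 N, if the wrist force passes 120 N, or if a joint passes its speed limit or range.

### The arm

A 6-joint arm with a two-finger parallel gripper is mounted at the origin on the work surface. World frame = base frame: x ahead of the robot, y to its left, z up, the work surface at z = 0. Lengths are in m, angles in rad, forces in N, time in s.
With the tool pointing down it reaches from about 0.25 to 0.725 m from the base axis. Payload 4 kg.
Tool frame: the origin (TCP) lies midway between the tips of the shut fingers; the grasp point (between the pads) lies 19 mm behind it; z points along the fingers, y is the direction in which the jaws open and shut (so a half turn about z gives the same grasp; the last joint's range is limited). The gripper opens to 85 mm and grips with 20 to 120 N. Pads are 22 mm wide; open, the fingers measure 114 mm over their backs; the gripper's body (76 mm by 85 mm) begins 54 mm behind the grasp point. The pads swing forward as they close: fully open they stand 13 mm farther back than shut.
Start: joints at [1.22, 0.241, 0.005, 1.335, 0, 1.571], TCP at [0.172, 0.47, 0.231] pointing down, gripper open.
Joint ranges: [-2.72, 2.72], [-1.05, 1.87], [-1.09, 1.28], [-1.99, 2.15], [-1.42, 1.44], [-3.14, 3.14]. Speed limits (rad/s): [2.79, 2.79, 3.14, 3.14, 3.14, 3.14].

### API

Orientations are given as a unit quaternion [x, y, z, w].
In Python, from workcell import monitor, cams, order gives the robot as it stands.
- The arm moves only by the tool send_rows, never from a script. Its argument "moves" is a list of rows, each a list of 4 numbers: the shift along the tool's x, y, z as a fraction of full scale, then the turn about the tool's z as a fraction of full scale. A call has 1 to 20 rows; each row shifts and turns the commanded pose from where the row before left it, along the tool's axes as they then stand; what a row does not reach is not made up. Full scale, the value 1, is 100 cm for a shift and 0.1 rad for a turn. A row lasts 1/10 s, in which the tool goes at most 50 mm and 8.59 degrees, less where a joint would pass 70% of its speed; a pose out of reach is approached as far as the arm can. A call with a number of a shift or a turn outside -1 to 1 is refused whole. A call with a gripper value outside its range is refused whole. "claw" is the gripper's target within -1 to 1 (fully open at 1, half-way at 0, shut at -1), set as the call begins (left out, the last holds). The fingers move at their own pace and stop on an object; the grip force is fixed at half the most. Time passes only in rows, so rows that do not move let the fingers close. It gives the time, the measured TCP pose, the force and the opening at its end, in the units of the state.
- monitor.get_obs(): the state, without advancing time (a new reading comes with each control period).
- cams.camera(name): name is "scene" or "top" or "wrist"; returns (picture, depth): 400x640x3 uint8, blue, green, red; 400x640 float32, m along the optical axis (not along the pixel's ray), 0 where there is no reading.
- cams.camera_info(name): a dict with "intrinsics" (3x3 intrinsics, pixels), "T" (4x4, takes a point from camera to world coordinates); the wrist camera has in their place "mount" (4x4, takes a point from camera to tool coordinates, whose origin is the TCP and whose axes are the flange's). Camera axes: x right, y up, looking along -z (the intrinsics and any distortion apply to the point x, -y, -z); pixel columns grow to the right and rows downward; lengths in m; the calibration is good to about 2 mm. A picture is of the moment at which its call begins: read the wrist's pose just before it. camera_info takes no time and is no camera call.
- order.job_done(): hands the job in, once; it reports no verdict.
The state is a dict: "clock": time; "joint_pos": joint angles; "joint_vel": joint speeds; "tau": joint torques, N m; "eef_pos": TCP position; "tool_rot": TCP orientation; "ft_force": force on the tool from outside, world axes, zero at the start; "ft_torque": the same for the moment, N m; "grip_width": finger opening in m.
Only numpy, scipy, OpenCV 4.12 (cv2) and the standard library are available. Lean on these libraries where they do the work, as an engineer would, in place of code of your own. Each camera call takes 0.05 s, during which the arm holds its last target.

## Working session

There is one attempt and no reset: what is moved stays moved. The work goes in short steps, Python scripts to look and compute and a tool call to move; the robot and the scene stay as the last step left them, time stands still between calls to the robot, and variables do not carry over. Pictures are saved under pics/ and viewed, and the job is handed in when it is done.

Besides the shell and the picture viewer there is one more tool, called after "Emit:" by a JSON object that holds its "op" and its "data", one argument or row to a line. send_rows: Moves the arm, as the interface text tells. Its arguments: {"type":"object","properties":{"moves":{"type":"array","items":{"type":"array","items":{"type":"number","minimum":-1,"maximum":1}}},"claw":{"type":"number"}},"required":["moves"]}

```bash
mkdir -p pics; ls
python3 - <<'E'
from workcell import monitor,cams
import cv2,numpy as np
print(monitor.get_obs())
for n in("scene","top"):
    p,d=cams.camera(n); cv2.imwrite(f"pics/{n}0.png",p); np.save(f"pics/{n}0_d.npy",d); np.save(f"pics/{n}0_p.npy",p)
    print(n,cams.camera_info(n))
print(cams.camera_info("wrist"))
E
```

```text
pics
{'clock': 0.0, 'joint_pos': array([1.21998157e+00, 2.41419264e-01, 3.74366405e-03, 1.33516926e+00,
       8.44560057e-06, 1.57080210e+00]), 'joint_vel': array([ 1.22994159e-03, -3.04189933e-05, -7.45843016e-05, -2.13159820e-04,
        6.68853039e-04,  1.03613432e-03]), 'tau': array([-9.08978218e-04, -3.72322690e+01,  2.52405846e+01,  1.69655675e-02,
        1.79310553e-05, -2.15506461e-06]), 'eef_pos': array([0.1716193 , 0.46897403, 0.23041721]), 'tool_rot': array([ 1.74512035e-01,  9.84654508e-01, -1.00781170e-03, -1.82898817e-04]), 'ft_force': array([ 0.11096176,  0.16141961, -0.2866237 ]), 'ft_torque': array([ 0.04964404, -0.02079288, -0.02697022]), 'grip_width': 0.08544940872950994}
scene {'intrinsics': array([[425.26679499,   0.        , 322.4270392 ],
       [  0.        , 425.26679499, 200.18374194],
       [  0.        ,   0.        ,   1.        ]]), 'T': array([[-0.0549235 , -0.72916796,  0.68212719,  1.41048378],
       [ 0.99848043, -0.03703039,  0.04081155,  0.06801141],
       [-0.00449904,  0.68333216,  0.73009377,  1.07854765],
       [ 0.        ,  0.        , 
[... 274 characters left out ...]
  [-0.9997689 ,  0.00984013, -0.01911318, -0.01745231],
       [-0.01821166,  0.08473575,  0.99623701,  1.24686513],
       [ 0.        ,  0.        ,  0.        ,  1.        ]])}
{'intrinsics': array([[314.57490883,   0.        , 324.4781645 ],
       [  0.        , 314.57490883, 197.1857214 ],
       [  0.        ,   0.        ,   1.        ]]), 'mount': array([[ 6.42613143e-04,  9.60708694e-01,  2.77557907e-01,
         6.96872637e-02],
       [ 9.99999719e-01, -7.24463845e-04,  1.92340955e-04,
        -2.61156736e-04],
       [ 3.85864296e-04,  2.77557705e-01, -9.60708890e-01,
        -1.42159279e-01],
       [ 0.00000000e+00,  0.00000000e+00,  0.00000000e+00,
         1.00000000e+00]])}
```

View pics/top0.png

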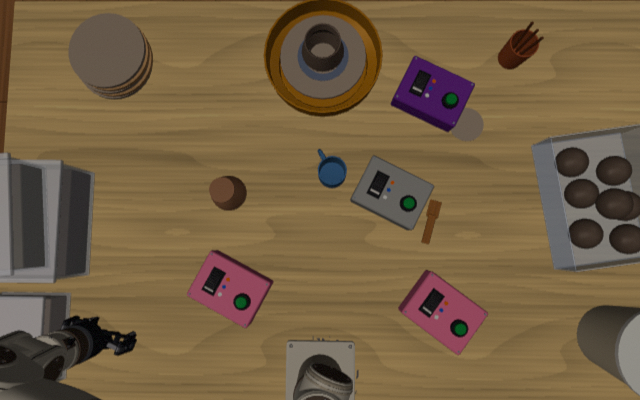

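View pics/scene0.png

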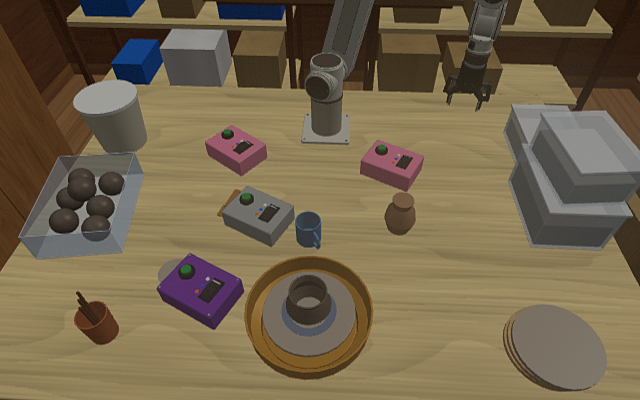

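The top view shows four boxes: grey (392,193), purple (433,93), and pink at (230,289) and (443,312). Grey is the one described, with its wheel near (378,184) and button near (408,203). The mug is at (332,171), the rib at (431,222) and the vase at (228,193). Next I'll measure and take a close crop.

```bash
cat > h.py <<'E'
import numpy as np,cv2
from workcell import monitor,cams
from scipy.spatial.transform import Rotation as R
def cloud(d,K,T):
    v,u=np.mgrid[:d.shape[0],:d.shape[1]]
    P=np.stack([(u-K[0,2])/K[0,0]*d,-(v-K[1,2])/K[1,1]*d,-d],-1)
    return P@T[:3,:3].T+T[:3,3]
def proj(P,K,T):
    c=(np.atleast_2d(P)-T[:3,3])@T[:3,:3]
    return np.c_[K[0,0]*c[:,0]/-c[:,2]+K[0,2],K[1,1]*-c[:,1]/-c[:,2]+K[1,2]]
def wristT():
    o=monitor.get_obs();M=np.eye(4);M[:3,:3]=R.from_quat(o['tool_rot']).as_matrix();M[:3,3]=o['eef_pos']
    return M@cams.camera_info('wrist')['mount']
E
python3 - <<'E'
from h import *
for n in("top","scene"):
    p=np.load(f"pics/{n}0_p.npy");d=np.load(f"pics/{n}0_d.npy");i=cams.camera_info(n)
    W=cloud(d,i['intrinsics'],i['T'])
    c=(392,193) if n=="top" else (258,213)
    reg=np.zeros(d.shape,np.uint8);cv2.circle(reg,c,60,255,-1)
    hsv=cv2.cvtColor(p,cv2.COLOR_BGR2HSV)
    z=W[...,2];m=(reg>0)&(z>.06)&(z<.08)&(d>0)&(hsv[...,1]<60)
    k,lab,st,_=cv2.connectedComponentsWithStats(m.astype(np.uint8))
    j=1+np.argmax(st[1:,4]);m=lab==j
    Q=W[m];print(n,m.sum(),"z",np.median(Q[:,2]))
    r=cv2.minAreaRect((Q[:,:2]*1000).astype(np.float32));print(r)
    g=(reg>0)&(hsv[...,0]>45)&(hsv[...,0]<80)&(hsv[...,1]>100)&(z>.07)
    print("green",g.sum(),W[g].mean(0),W[g][:,2].max())
    s=(reg>0)&(z>.08)&(z<.1)&(hsv[...,2]<80)&~g
    print("tall",s.sum(),W[s].mean(0),np.percentile(W[s][:,2],95))
    x,y=c;cv2.imwrite(f"pics/{n}crop.png",cv2.resize(p[y-60:y+60,x-80:x+80],None,fx=5,fy=5,interpolation=cv2.INTER_CUBIC))
E
```

```text
top 3020 z 0.07137093830612229
((510.4176940917969, -193.08868408203125), (187.87216186523438, 139.21937561035156), 63.189781188964844)
green 120 [ 0.48060195 -0.23383461  0.09160477] 0.0994161809413705
tall 276 [ 0.51193322 -0.17711594  0.08419371] 0.08811798972821616
scene 1690 z 0.06886253919023666
((514.4652099609375, -194.06661987304688), (191.31759643554688, 143.05833435058594), 64.2844009399414)
green 53 [ 0.48281614 -0.23347149  0.09050882] 0.09504897716770344
tall 144 [ 0.53057898 -0.14790261  0.08306081] 0.08651624887410148
```

View pics/topcrop.png

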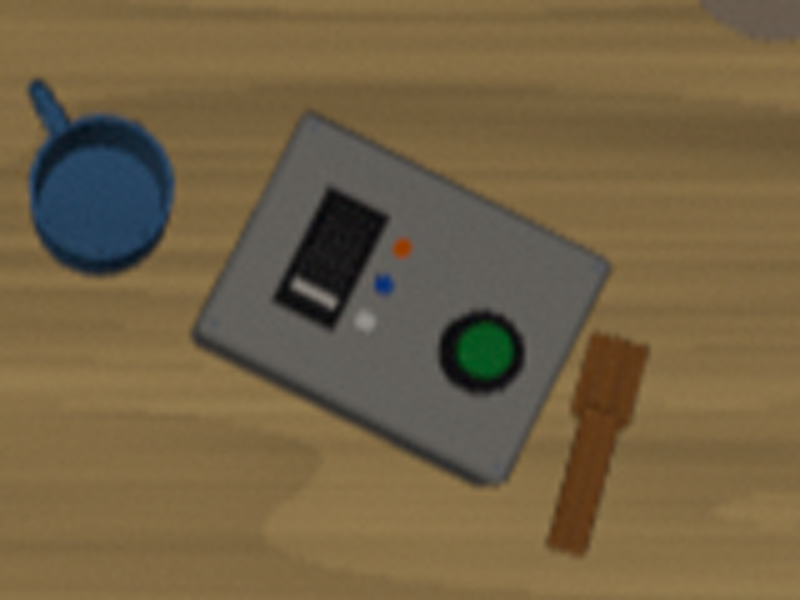

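The crop confirms it: grey box, white line at the white (stop) dot, dots running up and to the right (box +x), and the green button at the lower right. The pose is about (0.512, -0.193) with yaw about -0.46. I'll go to a hover with the fingers shut.

Emit:
{"op": "send_rows", "data": {
  "claw": -1,
  "moves": [
    [-0.02, -0.02, 0, 0],
    [-0.029, -0.027, 0, 0],
    [-0.029, -0.027, 0, 0],
    [-0.029, -0.027, 0, 0],
    [-0.029, -0.027, 0, 0],
    [-0.029, -0.027, 0, 0]
  ]
}}

```text
clock: 0.7
eef_pos: [0.2737, 0.2657, 0.231]
tool_rot: [0.174, 0.985, -0.0, -0.0]
ft_force: [1.4, 0.0, 0.1]
grip_width: -0.0
```

```bash
python3 -c "
from h import *
o=monitor.get_obs();print(o['joint_pos'],o['eef_pos'],o['ft_force'])"
```

```text
[ 7.70704104e-01  5.33450745e-03 -2.68374387e-01  1.29759982e+00
 -1.66678212e-04  1.12084587e+00] [0.27367123 0.26567394 0.23099821] [1.40896695 0.02703392 0.1120703 ]
```

Emit:
{"op": "send_rows", "data": {
  "moves": [
    [-0.03, -0.0275, 0, 0],
    [-0.03, -0.0275, 0, 0],
    [-0.03, -0.0275, 0, 0],
    [-0.03, -0.0275, 0, 0],
    [-0.03, -0.0275, 0, 0],
    [-0.03, -0.0275, 0, 0],
    [-0.03, -0.0275, 0, 0],
    [-0.03, -0.0275, 0, 0],
    [-0.03, -0.0275, 0, 0],
    [-0.03, -0.0275, 0, 0],
    [-0.03, -0.0275, 0, 0],
    [-0.03, -0.0275, 0, 0],
    [0, 0, 0, 0.6],
    [0, 0, 0, 0.6],
    [0, 0, 0, 0],
    [0, 0, 0, 0],
    [0, 0, 0, 0]
  ]
}}

```text
clock: 2.4
eef_pos: [0.498, -0.166, 0.2312]
tool_rot: [0.233, 0.973, 0.0, -0.0]
ft_force: [-0.1, -0.5, -0.1]
grip_width: 0.0001
```

```bash
cat > look.py <<'E'
from h import *
import sys
T=wristT();K=cams.camera_info('wrist')['intrinsics']
p,d=cams.camera('wrist');o=monitor.get_obs();print(o['clock'],o['joint_pos'],o['eef_pos'],o['ft_force'],R.from_quat(o['tool_rot']).as_matrix()[:,0])
n=sys.argv[1];cv2.imwrite(f"pics/{n}.png",p);np.savez(f"pics/{n}.npz",p=p,d=d,T=T,K=K)
W=cloud(d,K,T);z=W[...,2];hsv=cv2.cvtColor(p,cv2.COLOR_BGR2HSV)
m=(abs(z-.07)<.006)&(d>0)&(hsv[...,1]<60)&(np.hypot(W[...,0]-.512,W[...,1]+.193)<.15)
k,lab,st,_=cv2.connectedComponentsWithStats(m.astype(np.uint8));m=lab==1+np.argmax(st[1:,4])
print("box",m.sum(),np.median(z[m]),cv2.minAreaRect((W[m][:,:2]*1000).astype(np.float32)))
g=(hsv[...,0]>45)&(hsv[...,0]<80)&(hsv[...,1]>100)&(np.hypot(W[...,0]-.512,W[...,1]+.193)<.1)
if g.any():print("green",g.sum(),(W[g].min(0)+W[g].max(0))/2,np.median(W[g][:,2]))
s=(z>.076)&(z<.09)&(hsv[...,2]<110)&~g&(np.hypot(W[...,0]-.532,W[...,1]+.153)<.035)
if s.any():print("wheel",s.sum(),cv2.minAreaRect((W[s][:,:2]*1000).astype(np.float32)),np.percentile(z[s],[50,98]))
E
python3 look.py w1
```

```text
2.45 [-3.21689627e-01  2.90304221e-01  7.16192464e-02  1.35214490e+00
 -1.42663790e-05  1.47949827e-01] [ 0.49807152 -0.16599469  0.23135553] [-0.64886304 -0.13574207  0.41366019] [-8.91731516e-01  4.52564805e-01  3.10807194e-05]
box 19350 0.06963056974899895 ((511.22125244140625, -194.70770263671875), (189.38589477539062, 138.4018096923828), 63.48136520385742)
green 735 [ 0.47793562 -0.18519596  0.22851829] 0.09163403244024554
wheel 1227 ((531.851318359375, -154.90098571777344), (28.05572509765625, 51.3626708984375), 63.42806625366211) [0.08290157 0.08609095]
```

View pics/w1.png

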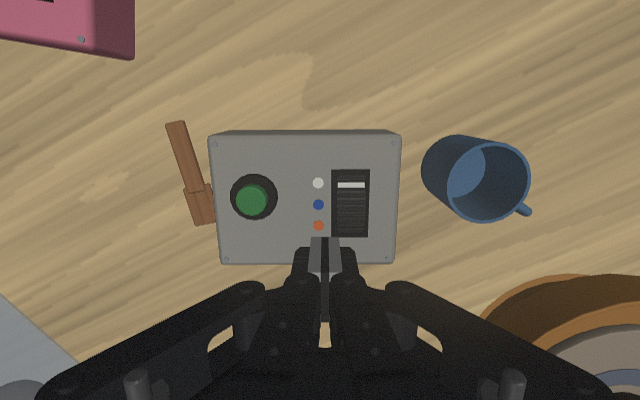

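The wrist view shows the button at (252,198), the wheel at (350,203) with its white line at the white dot, the rib at left, the mug at right, and the fingers shut. Next I'll move above the start of the drag (11 mm to the stop side of the crown) and descend.

Emit:
{"op": "send_rows", "data": {
  "moves": [
    [-0.0069, 0.0126, 0, 0],
    [-0.0068, 0.0126, 0, 0],
    [0, 0, 0.03, 0],
    [0, 0, 0.03, 0],
    [0, 0, 0.03, 0],
    [0, 0, 0.03, 0],
    [0, 0, 0.012, 0],
    [0, 0, 0, 0],
    [0, 0, 0, 0],
    [0, 0, 0, 0]
  ]
}}

```text
clock: 3.45
eef_pos: [0.5235, -0.1503, 0.1011]
tool_rot: [0.233, 0.972, -0.0, 0.002]
ft_force: [0.4, -0.7, 0.5]
grip_width: 0.0
```

```bash
python3 look.py w2
```

```text
3.5 [-2.79826390e-01  4.14532003e-01 -1.01533530e-01  1.05116773e+00
  1.51222620e-05  1.90861439e-01] [ 0.52332208 -0.15038039  0.10113964] [0.05961879 0.18051973 0.62786789] [-0.89125059  0.45349771 -0.00349549]
box 44386 0.06961283436293529 ((510.72796630859375, -193.91378784179688), (188.70712280273438, 137.61709594726562), 63.71542739868164)
green 2695 [ 0.48819603 -0.18723104  0.16160142] 0.09132852818349804
wheel 1282 ((517.8072509765625, -147.9056854248047), (27.996837615966797, 21.46245574951172), 62.926700592041016) [0.08147472 0.08531324]
```

View pics/w2.png

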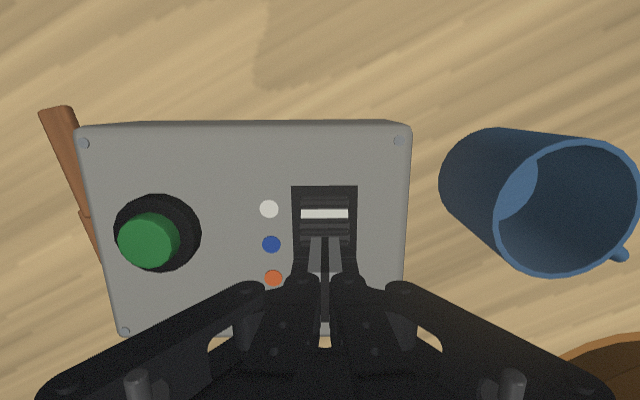

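The finger is centred over the wheel, with the white line visible at (325,213). Now I'll descend to contact.

Emit:
{"op": "send_rows", "data": {
  "moves": [
    [0.002, 0, 0.006, 0],
    [0, 0, 0.006, 0],
    [0, 0, 0, 0],
    [0, 0, 0, 0]
  ]
}}

```text
clock: 3.9
eef_pos: [0.5197, -0.1492, 0.087]
tool_rot: [0.233, 0.972, 0.0, -0.0]
ft_force: [-0.2, -0.3, 0.0]
grip_width: 0.0001
```

Emit:
{"op": "send_rows", "data": {
  "moves": [
    [0, 0, 0.002, 0],
    [0, 0, 0, 0]
  ]
}}

```text
clock: 4.1
eef_pos: [0.5202, -0.1493, 0.0855]
tool_rot: [0.233, 0.972, 0.0, 0.0]
ft_force: [-0.7, 0.0, 0.5]
grip_width: 0.0002
```

Emit:
{"op": "send_rows", "data": {
  "moves": [
    [0, 0, 0.001, 0],
    [0, 0, 0, 0]
  ]
}}

```text
clock: 4.3
eef_pos: [0.5207, -0.1494, 0.0854]
tool_rot: [0.233, 0.972, -0.0, 0.001]
ft_force: [-1.1, 0.5, 5.4]
grip_width: -0.0
```

Emit:
{"op": "send_rows", "data": {
  "moves": [
    [0, 0, 0.0005, 0],
    [-0.002, 0, 0, 0],
    [-0.002, 0, 0, 0],
    [-0.002, 0, 0, 0]
  ]
}}

```text
clock: 4.7
eef_pos: [0.5263, -0.1523, 0.0857]
tool_rot: [0.233, 0.972, -0.0, 0.001]
ft_force: [-2.1, 0.5, 8.9]
grip_width: -0.0
```

Emit:
{"op": "send_rows", "data": {
  "moves": [
    [-0.002, 0, 0, 0],
    [-0.002, 0, 0, 0],
    [-0.002, 0, 0, 0],
    [-0.002, 0, 0, 0],
    [-0.002, 0, 0, 0]
  ]
}}

```text
clock: 5.2
eef_pos: [0.5363, -0.1573, 0.0857]
tool_rot: [0.233, 0.972, -0.0, 0.003]
ft_force: [0.0, -1.1, 6.4]
grip_width: 0.0004
```

```bash
python3 look.py w3
```

```text
5.25 [-2.85062340e-01  4.54619343e-01 -8.21842927e-02  1.02845620e+00
 -4.72095683e-04  1.85943113e-01] [ 0.53668881 -0.15742236  0.08571692] [ 2.36731028 -0.65969205  6.00935629] [-0.89109757  0.4537781  -0.0055283 ]
box 58367 0.0695996342165359 ((511.33758544921875, -194.4908447265625), (188.9838104248047, 138.8099365234375), 63.60095977783203)
green 3466 [ 0.49824836 -0.18987089  0.15393868] 0.0913210792477636
wheel 2282 ((521.1452026367188, -149.4254913330078), (27.97787857055664, 31.120580673217773), 63.116493225097656) [0.08164632 0.08580513]
```

View pics/w3.png

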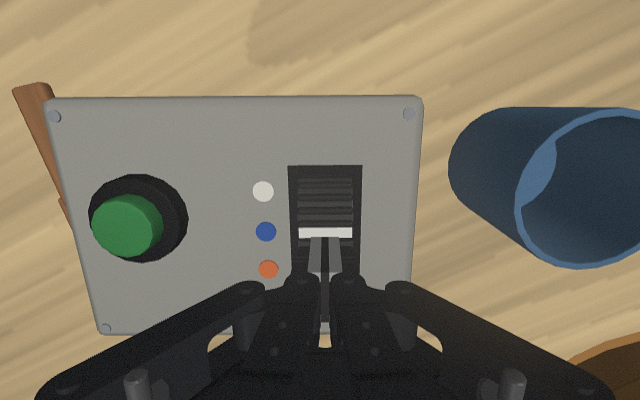

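The white line at (326,232) is now level with the blue dot (266,231), and the drag force has reversed, so the detent is pulling it in. I'll lift straight off and check.

Emit:
{"op": "send_rows", "data": {
  "moves": [
    [0, 0, -0.005, 0],
    [0, 0, -0.02, 0],
    [0, 0, -0.03, 0],
    [0.02, 0, -0.03, 0],
    [0.03, 0, -0.02, 0],
    [0, 0, 0, 0],
    [0, 0, 0, 0],
    [0, 0, 0, 0]
  ]
}}

```text
clock: 6.05
eef_pos: [0.4897, -0.1338, 0.1879]
tool_rot: [0.233, 0.972, 0.0, -0.001]
ft_force: [-0.7, 0.4, -0.2]
grip_width: 0.0001
```

```bash
python3 look.py w4
python3 - <<'E'
from h import *
f=np.load("pics/w4.npz");W=cloud(f['d'],f['K'],f['T']);p=f['p'].astype(int)
hsv=cv2.cvtColor(f['p'],cv2.COLOR_BGR2HSV)
c=np.array([.5112,-.1947]);a=-.4629
x=(W[...,:2]-c)@[np.cos(a),np.sin(a)];y=(W[...,:2]-c)@[-np.sin(a),np.cos(a)]
m=(hsv[...,2]>130)&(hsv[...,1]<50)&(abs(y-.045)<.012)&(abs(x)<.035)&(W[...,2]>.07)
print("line",m.sum(),x[m].mean(),y[m].mean(),W[m][:,2].mean(),"angle",np.arctan2(x[m].mean(),W[m][:,2].mean()-.046))
p,d=cams.camera("top");print(abs(d-np.load("pics/top0_d.npy"))[150:260,200:350].max());cv2.imwrite("pics/top1.png",p)
E
```

```text
6.1 [-2.66794293e-01  2.80216839e-01 -5.76653056e-02  1.23460731e+00
 -2.55173655e-05  2.04129804e-01] [ 0.48970231 -0.13384853  0.18766225] [0.19635129 0.16312946 0.26799288] [-0.89114805  0.45370962  0.0016528 ]
box 20076 0.06960470448287692 ((511.2826232910156, -194.17617797851562), (188.28700256347656, 138.79100036621094), 63.62666702270508)
green 1017 [ 0.48250875 -0.18122167  0.18298115] 0.09147730616527694
wheel 629 ((519.6234130859375, -148.81124877929688), (27.44276237487793, 22.9959659576416), 62.986228942871094) [0.08068671 0.0844198 ]
line 0 nan nan nan angle nan
1.2717981<stdin>:7: RuntimeWarning: Mean of empty slice.
  ret = ret.dtype.type(ret / rcount)
```

View pics/w4.png

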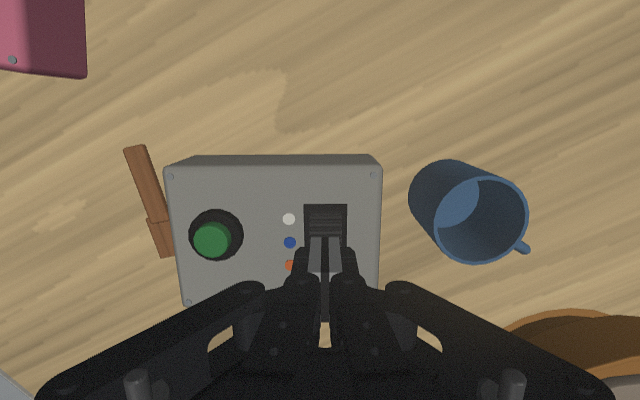

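The fingers hide the line in this view. I'll move above the button, which uncovers the wheel.

Emit:
{"op": "send_rows", "data": {
  "moves": [
    [-0.0124, -0.0314, 0, 0],
    [-0.0124, -0.0314, 0, 0],
    [-0.0123, -0.0313, 0, 0],
    [0, 0, 0, 0],
    [0, 0, 0, 0],
    [0, 0, 0, 0]
  ]
}}

```text
clock: 6.75
eef_pos: [0.48, -0.2338, 0.188]
tool_rot: [0.233, 0.972, 0.0, -0.001]
ft_force: [-0.3, 0.8, -0.9]
grip_width: 0.0001
```

```bash
python3 look.py w5
cat > line.py <<'E'
from h import *
import sys
f=np.load(f"pics/{sys.argv[1]}.npz");W=cloud(f['d'],f['K'],f['T'])
hsv=cv2.cvtColor(f['p'],cv2.COLOR_BGR2HSV)
c=np.array([.5112,-.1947]);a=-.4629
x=(W[...,:2]-c)@[np.cos(a),np.sin(a)];y=(W[...,:2]-c)@[-np.sin(a),np.cos(a)]
m=(hsv[...,2]>130)&(hsv[...,1]<50)&(abs(y-.045)<.012)&(abs(x)<.035)&(W[...,2]>.07)
if m.any(): print("line",m.sum(),x[m].mean(),y[m].mean(),W[m][:,2].mean(),"angle from crown",np.arctan2(x[m].mean(),W[m][:,2].mean()-.046))
E
python3 line.py w5; python3 line.py w1
```

```text
6.8 [-4.52976080e-01  3.30317092e-01  1.38348834e-02  1.25565730e+00
  2.98078898e-04  1.67788341e-02] [ 0.48010023 -0.233579    0.18822142] [-0.6079453   0.8617549  -0.01117028] [-0.89167844  0.45266736  0.001348  ]
box 26270 0.06961157592694597 ((510.83734130859375, -195.3253631591797), (188.58853149414062, 138.3164825439453), 63.384273529052734)
green 1023 [ 0.45802846 -0.2227476   0.20631816] 0.09163889174303966
wheel 1714 ((532.2974243164062, -155.44541931152344), (28.632129669189453, 51.494686126708984), 62.6840705871582) [0.08200718 0.08571627]
line 155 0.0001773728774523613 0.04458609306553861 0.08628558638972789 angle from crown 0.0044028583722472
line 130 -0.02152553950713525 0.04531068106159702 0.07943625418730213 angle from crown -0.5719890981070741
```

View pics/w5.png

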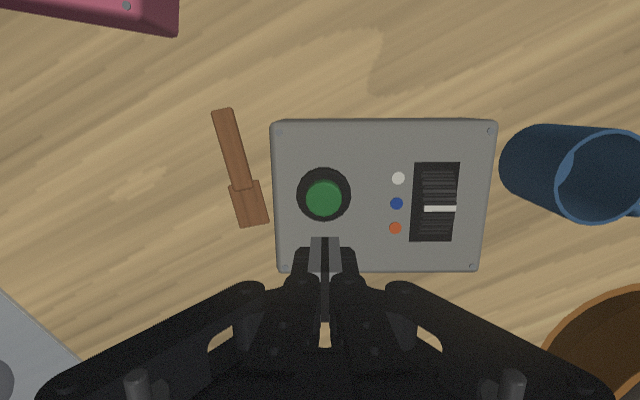

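The line has snapped to the crown (0.004 rad from it, 0.58 rad of turn) and lies level with the blue dot (397,203), so the wheel is at slow. Now I'll press the button.

Emit:
{"op": "send_rows", "data": {
  "moves": [
    [0, 0, 0.03, 0],
    [0, 0, 0.03, 0],
    [0, 0, 0.02, 0],
    [0, 0, 0.01, 0],
    [0, 0, 0, 0],
    [0, 0, 0, 0],
    [0, 0, 0, 0]
  ]
}}

```text
clock: 7.5
eef_pos: [0.4812, -0.2347, 0.1003]
tool_rot: [0.233, 0.972, -0.0, 0.001]
ft_force: [0.6, -0.9, -0.6]
grip_width: 0.0002
```

Emit:
{"op": "send_rows", "data": {
  "moves": [
    [0, 0, 0.002, 0],
    [0, 0, 0.002, 0],
    [0, 0, 0.002, 0],
    [0, 0, 0, 0]
  ]
}}

```text
clock: 7.9
eef_pos: [0.4798, -0.2344, 0.0925]
tool_rot: [0.233, 0.972, 0.0, -0.0]
ft_force: [-0.0, -0.3, 0.1]
grip_width: 0.0003
```

Emit:
{"op": "send_rows", "data": {
  "moves": [
    [0, 0, 0.002, 0],
    [0, 0, 0.002, 0],
    [0, 0, 0.002, 0],
    [0, 0, 0, 0]
  ]
}}

```text
clock: 8.3
eef_pos: [0.4802, -0.2345, 0.0868]
tool_rot: [0.233, 0.972, -0.0, 0.0]
ft_force: [-1.1, 1.0, 4.0]
grip_width: 0.0002
```

Emit:
{"op": "send_rows", "data": {
  "moves": [
    [0, 0, 0.001, 0],
    [0, 0, 0.001, 0],
    [0, 0, 0, 0]
  ]
}}

```text
clock: 8.6
eef_pos: [0.4802, -0.2345, 0.086]
tool_rot: [0.233, 0.972, -0.0, 0.0]
ft_force: [-3.3, 1.7, 9.4]
grip_width: 0.0001
```

Emit:
{"op": "send_rows", "data": {
  "moves": [
    [0, 0, 0.001, 0],
    [0, 0, 0, 0],
    [0, 0, 0, 0]
  ]
}}

```text
clock: 8.9
eef_pos: [0.4802, -0.2346, 0.0859]
tool_rot: [0.233, 0.972, -0.0, 0.001]
ft_force: [-5.8, 1.9, 15.1]
grip_width: 0.0001
```

Emit:
{"op": "send_rows", "data": {
  "moves": [
    [0, 0, -0.01, 0],
    [0, 0, -0.03, 0],
    [0, 0, -0.03, 0],
    [0, 0, -0.04, 0],
    [0, 0, -0.03, 0],
    [0, 0, 0, 0],
    [0, 0, 0, 0],
    [0, 0, 0, 0]
  ]
}}

```text
clock: 9.7
eef_pos: [0.4793, -0.234, 0.2223]
tool_rot: [0.233, 0.972, 0.0, -0.001]
ft_force: [0.4, 0.4, 0.4]
grip_width: -0.0002
```

```bash
python3 look.py w6;python3 line.py w6
python3 - <<'E'
from h import *
p,d=cams.camera("top");cv2.imwrite("pics/top2.png",p)
q=np.load("pics/top0_p.npy")
for n,(a,b,c,e) in dict(vase=(165,220,200,255),mug=(145,190,310,350),rib=(195,245,420,445)).items():
    print(n,np.abs(p[a:b,c:e].astype(int)-q[a:b,c:e]).mean())
E
```

```text
9.75 [-4.54207232e-01  3.13425713e-01  7.91595872e-02  1.34000401e+00
  6.26444167e-07  1.65359579e-02] [ 0.47918604 -0.23396458  0.22199642] [-0.04928141  0.10214636 -0.25076778] [-0.89122604  0.45354612  0.00347334]
box 21758 0.06962932336732014 ((510.9951477050781, -195.45751953125), (188.40870666503906, 138.56675720214844), 63.49259948730469)
green 819 [ 0.45994009 -0.22209192  0.22605324] 0.09169268520233914
wheel 1361 ((532.5602416992188, -155.5686798095703), (28.34010887145996, 50.90582275390625), 63.72511672973633) [0.08206375 0.08574934]
line 129 -0.00010467454609566902 0.044817469698189 0.08622254079206328 angle from crown -0.0026023793558480218
vase 1.2899173553719008
mug 1.2572222222222222
rib 27.902666666666665
```

View pics/w6.png

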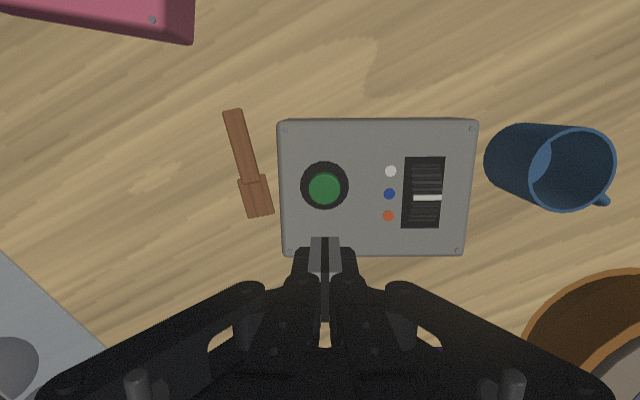

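View pics/top2.png

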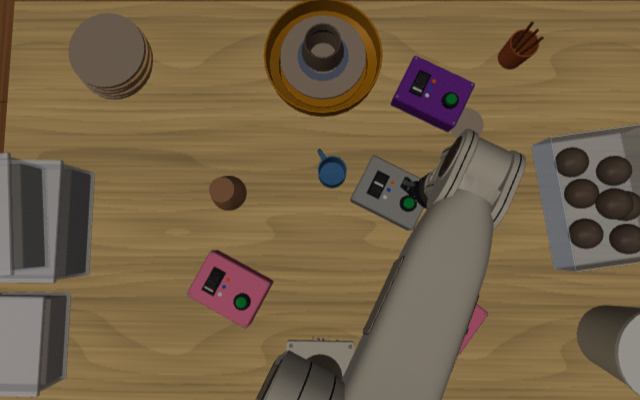

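The line is still at the crown (-0.003 rad) and the button top is back at 91.7 mm. The vase and mug are unchanged in the top view. The arm hides the rib there, but the wrist view shows it lying in place at (248,165). The arm is clear of everything.

```bash
python3 -c "
from workcell import order
print(order.job_done())"
```

```text
the job is handed in; nothing more can be done
None
```

I rolled the grey box's speed wheel one click to slow, then pressed the start button and let it come back up. The job was handed in at about 9.8 s, and no verdict was reported.

- **Speed wheel:** with the fingers shut, I pressed at up to 9 N and dragged about 17 mm along the box's +x. It snapped to the blue dot. The white line measured 0.58 rad of turn, within 0.005 rad of the crown, and was unchanged after the button press.
- **Start button:** it went down about 5.8 mm to a hard stop, with 15 N at the end. Its top measured 91.7 mm high both before the press and after release.
- **Bystanders:** the vase and mug are unchanged in the top view. The rib was hidden by the arm there, so its pixel comparison could not be used. The wrist view shows it lying in its usual place, but I did not measure its position.
- **Arm:** it ended clear of everything, with the fingertips at z = 0.22 m and under 1 N on the wrist.

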